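# Weigh out an order of ebony peg blanks

### The arm

A 6-joint arm with a two-finger parallel gripper is mounted at the origin on the work surface. World frame = base frame: x ahead of the robot, y to its left, z up, the work surface at z = 0. Lengths are in mm, angles in rad, forces in N, time in s.
With the tool pointing down it reaches from about 275 to 975 mm from the base axis. Payload 8.4 kg.
Tool frame: the origin (TCP) lies midway between the tips of the shut fingers; the grasp point (between the pads) lies 19 mm behind it; z points along the fingers, y is the line along which they close (so a half turn about z gives the same grasp; the last joint's range is limited). The gripper opens to 92 mm and grips with 3 to 60 N. Pads are 20 mm wide; open, the fingers measure 128 mm over their backs; the gripper's body (75 mm by 189 mm) begins 69 mm behind the grasp point.
Start: joints at [-1.135, 0.353, 1.633, -0, 1.155, -0.002], TCP at [264.966, -566.057, 214.583] pointing down, gripper open.
Joint ranges: [-2.63, 2.63], [-0.92, 2.1], [0.06, 2.66], [-1.3, 4.44], [0, 2.69], [-3.02, 3.02]. Speed limits (rad/s): [2.22, 2.22, 2.79, 3.14, 3.14, 3.14].

### API

Orientations are given as a unit quaternion [w, x, y, z].
In Python, from station import env, gripper_to, kin, readout, viewer gives the robot as it stands. The module is installed in compiled form; this text tells all that it offers. Calls block until the motion is done:
- env.reach(position, orientation): joint-space move of the TCP to a pose.
- env.move_straight(position, vel=150, attitude=None, until_force=None): straight line of the TCP; attitude=None keeps the orientation; vel is the mean speed in mm/s. With until_force (N) it stops when the force on the tool has changed by that much, and returns True; else False.
- env.movej(angles): joint-space move.
- gripper_to(opening, effort=None): finger opening in mm; effort is the grip in N (None keeps the last); returns when the fingers have stopped.
- env.sleep(seconds).
- kin.solve_ik(position, orientation): joint angles nearest the present ones, or None.
- readout.observe(): the state.
- viewer.grab_frame(name): name is "scene" or "top" or "wrist"; returns the picture (480x640x3 uint8, red, green, blue); there is no depth.
- viewer.get_calibration(name): a dict with "fx", "fy", "cx", "cy" (pixels), "world_to_cam" (4x4, takes a point from world to camera coordinates). Camera axes: x right, y down, z forward; pixel columns grow to the right and rows downward; lengths in mm; the calibration is good to about 2 mm. A picture is of the moment at which its call begins: read the wrist's pose just before it. get_calibration takes no time and is no camera call; for the wrist camera it gives the pose at the moment of the call.
A pose or a line that the arm cannot do raises env.Unreachable and nothing moves.
- env.finish_job(): hands the job in; it is judged then, once.
Trained networks look in the newest picture that a camera, given by its name, has taken for a name from the list of things; names that differ only in an ending like _2 or _b are one class to them, and where a whole thing is asked for, a point or a joint stands for the part that bears it (a point fixed in the world has none). Each returns a list of dicts, best first, with "p" (0 to 1); they miss things now and then, are a little off and sometimes report something else, mostly with a low value. They report only what shows in the picture. A call takes as long as a camera call. They do not tell look-alikes from the thing itself.
- viewer.spot_in(query, camera): "bbox" ([left, top, width, height] in pixels, round what is visible of it).
- viewer.masks_of(query, camera): "pixels" (480x640 bool, what is visible of it) and "bbox" ([left, top, width, height] in pixels, round what is visible of it).
- viewer.spot_point(query, camera): "location" ([column, row] in pixels: a listed point, or the origin of a listed thing).
The state is a dict: "clock": time; "qpos": joint angles; "qd": joint speeds; "joint_efforts": joint torques, N m; "position": TCP position; "tool_rot": TCP orientation; "contact_force": force on the tool from outside, world axes, zero at the start; "wrist_torque": the same for the moment, N m; "opening": finger opening in mm; "grip_force": force on a finger pad.
Only numpy, scipy, OpenCV 4.12 (cv2) and the standard library are available. Lean on these libraries where they do the work, as an engineer would, in place of code of your own. Each camera call takes 0.05 s, during which the arm holds its last target. There are 200 camera calls.

### The job

Lift the aluminium weighing pan up and off its hook and set it squarely in the middle of the spring scale's platform. Then make up the order by weight: lay long and short ebony blanks from the maple board in the pan, adding or taking back, until the scale's pointer comes to rest within the height of the red marker, and leave the surplus blanks on the board. Leave the marker where it is set, and do not disturb the mug or the hammer.

Things in the scene. Friction and masses are not known exactly. Their poses are not given: they have to be found in the camera images.
- scale: Cream enamelled spring counter scale, fixed to the counter: housing 110 x 130 mm on a dark foot 124 x 144 mm, top of the housing 78 mm up; a steel platform stands on a stem above it. Origin on the counter under its centre, z up; the white gauge with pointer and red marker is on its +x face (away from the robot).
- platform (a joint): How far the platform has sunk, m: 0 empty (top stop), at most 0.050. Sprung and damped, it settles within about 1 s; 70 N/m, so 7 mm for each 50 g. It stays at 0 under the first 115 g; the empty pan alone sinks it about 5 mm.
- platform_top (a point): Centre of the upper face of the flat steel platform, 100 mm (scale's x) by 120 mm (scale's y); 140 mm above the counter when empty. Moves down with the platform; z up.
- pointer_tip (a point): Tip of the black pointer that hangs from the platform and runs down the gauge on the scale's +x face; 70 mm below platform_top.
- marker (a joint): Height of the red marker, preset to the order's weight and stiff, m: the platform travel at which the pointer is level with the marker's middle (0.033 to 0.044). Do not move it.
- marker_mid (a point): Middle of the red marker on the gauge, 8 mm tall (4 mm above and below this point) and 20 mm wide, just beside the pointer tip. z up.
- pan: Loose aluminium weighing pan, 150 g, an open tray 114 mm (x) by 176 mm (y), 22 mm tall, walls and floor 3 mm. Origin at the centre of its underside, z up. On its +x side two uprights (6 mm wide, at y = -21 and 21 mm) carry a wooden grip bar, with an open window 36 mm wide between them from 22 to 52 mm up. It hangs level on the stand at the start.
- pan_grip (a point): Middle of the pan's wooden grip bar: 10 mm thick (pan's x), 48 mm long (pan's y), 20 mm tall, 62 mm above the pan's underside and 60 mm from its centre along its x; its top is 72 mm above the pan's underside. The pan's weight acts about 50 mm from the bar, so hold it firmly.
- stand: Hook stand of dark wood and steel, fixed to the counter; the hanging pan is right above its origin, underside 75 mm up, axes alike. Its 8 mm round post is at x = 100 mm, 127 mm tall; no part is taller than 137 mm. A rubber bumper on the post backs the uprights of the pan.
- hook (a point): Where the grip bar lies on the hook: on top of an 8 mm round horizontal arm that comes from the post along the stand's -x, through the pan's window. Just before the bar (on its -x side) the arm ends in an upturned tip that rises 10 mm above this point. To free the pan raise it by 11 to 20 mm, then draw it 30 mm or more along the stand's -x.
- board: Pale maple stock board, fixed, 330 mm (x) by 270 mm (y), 8 mm thick. Origin at the centre of its underside.
- mug: Bystander: blue enamel mug of scraps, 82 mm wide, 78 mm tall, handle at its +y. Origin at the centre of its underside.
- hammer: Bystander: maple hammer, 240 mm long along its x, lying on the counter.
- long1: Square-sectioned blank of black ebony, both ends dipped in pale yellow wax for 7 mm, long: 80 x 24 x 24 mm, 55 g give or take 15 percent (sinks the platform about 7.7 mm). Origin at its centre; x along its length (so it lies level and its height over what it lies on is 12 mm, on any of its four faces). May be absent (None).
- long2: Square-sectioned blank of black ebony, both ends dipped in pale yellow wax for 7 mm, long: 80 x 24 x 24 mm, 55 g give or take 15 percent (sinks the platform about 7.7 mm). Origin at its centre; x along its length (so it lies level and its height over what it lies on is 12 mm, on any of its four faces). May be absent (None).
- long3: Square-sectioned blank of black ebony, both ends dipped in pale yellow wax for 7 mm, long: 80 x 24 x 24 mm, 55 g give or take 15 percent (sinks the platform about 7.7 mm). Origin at its centre; x along its length (so it lies level and its height over what it lies on is 12 mm, on any of its four faces). May be absent (None).
- long4: Square-sectioned blank of black ebony, both ends dipped in pale yellow wax for 7 mm, long: 80 x 24 x 24 mm, 55 g give or take 15 percent (sinks the platform about 7.7 mm). Origin at its centre; x along its length (so it lies level and its height over what it lies on is 12 mm, on any of its four faces). May be absent (None).
- long5: Square-sectioned blank of black ebony, both ends dipped in pale yellow wax for 7 mm, long: 80 x 24 x 24 mm, 55 g give or take 15 percent (sinks the platform about 7.7 mm). Origin at its centre; x along its length (so it lies level and its height over what it lies on is 12 mm, on any of its four faces). May be absent (None).
- long6: Square-sectioned blank of black ebony, both ends dipped in pale yellow wax for 7 mm, long: 80 x 24 x 24 mm, 55 g give or take 15 percent (sinks the platform about 7.7 mm). Origin at its centre; x along its length (so it lies level and its height over what it lies on is 12 mm, on any of its four faces). May be absent (None).
- short1: Square-sectioned blank of black ebony, both ends dipped in pale yellow wax for 7 mm, short: 40 x 24 x 24 mm, 27 g give or take 15 percent (sinks the platform about 3.9 mm). Origin at its centre; x along its length (so it lies level and its height over what it lies on is 12 mm, on any of its four faces).
- short2: Square-sectioned blank of black ebony, both ends dipped in pale yellow wax for 7 mm, short: 40 x 24 x 24 mm, 27 g give or take 15 percent (sinks the platform about 3.9 mm). Origin at its centre; x along its length (so it lies level and its height over what it lies on is 12 mm, on any of its four faces).
Things that resemble listed ones, but are neither listed nor needed, are in the scene too. Leave any orange or purple look-alike of the long2 alone.

How it is judged (in metres and radians):
On the way, in this order (a step that is already met when the one before it is completed fails the run):
1. the pan is lifted off its hook (distance between pan_grip and hook above 0.06 m), for 0.1 s.
2. the pan stands on the scale's platform, let go (horizontal distance between pan and platform_top below 0.025 m and z of pan in the frame of platform_top between -0.004 and 0.005 m and angle between pan's own z axis and vertical below 0.06 rad and angle between the x axis of pan and the x axis of scale, either way round below 0.2 rad and contact force between pan and the fingers below 0.2 N), for 0.4 s.
At the end, for the whole second after the job is handed in: The pan stands level on the platform, centred within 25 mm and square within 0.2 rad; the pointer tip rests within 4 mm of the marker's middle (inside the red); every blank lies at rest inside the pan or with its centre over the maple board (horizontal distance between pan and platform_top below 0.025 m and z of pan in the frame of platform_top between -0.004 and 0.005 m and angle between pan's own z axis and vertical below 0.06 rad and angle between the x axis of pan and the x axis of scale, either way round below 0.2 rad and z of pointer_tip in the frame of marker_mid between -0.004 and 0.004 m and velocity of joint platform between -0.01 and 0.01 m/s and linear speed of each of pan, long1, long2, long3, long4, long5, long6, short1, short2 below 0.02 m/s and ((x of long1 in the frame of pan between -0.056 and 0.056 m and y of long1 in the frame of pan between -0.087 and 0.087 m and z of long1 in the frame of pan between 0 and 0.1 m) or (x of long1 in the frame of board between -0.165 and 0.165 m and y of long1 in the frame of board between -0.135 and 0.135 m and z of long1 in the frame of board between 0 and 0.06 m)) and ((x of long2 in the frame of pan between -0.056 and 0.056 m and y of long2 in the frame of pan between -0.087 and 0.087 m and z of long2 in the frame of pan between 0 and 0.1 m) or (x of long2 in the frame of board between -0.165 and 0.165 m and y of long2 in the frame of board between -0.135 and 0.135 m and z of long2 in the frame of board between 0 and 0.06 m)) and ((x of long3 in the frame of pan between -0.056 and 0.056 m and y of long3 in the frame of pan between -0.087 and 0.087 m and z of long3 in the frame of pan between 0 and 0.1 m) or (x of long3 in the frame of board between -0.165 and 0.165 m and y of long3 in the frame of board between -0.135 and 0.135 m and z of long3 in the frame of board between 0 and 0.06 m)) and ((x of long4 in the frame of pan between -0.056 and 0.056 m and y of long4 in the frame of pan between -0.087 and 0.087 m and z of long4 in the frame of pan between 0 and 0.1 m) or (x of long4 in the frame of board between -0.165 and 0.165 m and y of long4 in the frame of board between -0.135 and 0.135 m and z of long4 in the frame of board between 0 and 0.06 m)) and ((x of long5 in the frame of pan between -0.056 and 0.056 m and y of long5 in the frame of pan between -0.087 and 0.087 m and z of long5 in the frame of pan between 0 and 0.1 m) or (x of long5 in the frame of board between -0.165 and 0.165 m and y of long5 in the frame of board between -0.135 and 0.135 m and z of long5 in the frame of board between 0 and 0.06 m)) and ((x of long6 in the frame of pan between -0.056 and 0.056 m and y of long6 in the frame of pan between -0.087 and 0.087 m and z of long6 in the frame of pan between 0 and 0.1 m) or (x of long6 in the frame of board between -0.165 and 0.165 m and y of long6 in the frame of board between -0.135 and 0.135 m and z of long6 in the frame of board between 0 and 0.06 m)) and ((x of short1 in the frame of pan between -0.056 and 0.056 m and y of short1 in the frame of pan between -0.087 and 0.087 m and z of short1 in the frame of pan between 0 and 0.1 m) or (x of short1 in the frame of board between -0.165 and 0.165 m and y of short1 in the frame of board between -0.135 and 0.135 m and z of short1 in the frame of board between 0 and 0.06 m)) and ((x of short2 in the frame of pan between -0.056 and 0.056 m and y of short2 in the frame of pan between -0.087 and 0.087 m and z of short2 in the frame of pan between 0 and 0.1 m) or (x of short2 in the frame of board between -0.165 and 0.165 m and y of short2 in the frame of board between -0.135 and 0.135 m and z of short2 in the frame of board between 0 and 0.06 m))); the robot touches nothing.
It fails at once if the mug is moved more than 20 mm (distance of mug from where it was at the start of the episode above 0.02 m).
It fails at once if the hammer is moved more than 20 mm (distance of hammer from where it was at the start of the episode above 0.02 m).
It fails at once if the red marker is moved more than 3 mm (distance of marker_mid from where it was at the start of the episode above 0.003 m).
Of long1, long2, long3, long4, long5, long6 only 5 to 6 are there at a start; the rules pass over those that are not, and their reading is None.
At some moment in a run one of long1, long2, long3, long4, long5, long6, short1, short2 may be knocked a few centimetres aside while the robot is not near it.
It also fails if it takes over 210 s, if anything falls off the work surface, if the arm or the gripper's body presses on something with over 40 N, if the wrist force passes 120 N, or if a joint passes its speed limit or range.

## Working session

There is one attempt and no reset: what is moved stays moved. The work goes in short steps, each a Python script; the robot and the scene stay as the last script left them, time stands still between calls to the robot, and variables do not carry over. Pictures are saved under pics/ and viewed, at most 16 in all, crops included, and the job is handed in when it is done.

```bash
mkdir -p pics
cat > h.py <<'E'
import numpy as np, cv2
from station import env, gripper_to, kin, readout, viewer
def save(img,name): cv2.imwrite(f'pics/{name}.png',cv2.cvtColor(img,cv2.COLOR_RGB2BGR))
def project(c,P):
    p=c['world_to_cam']@np.append(P,1); return np.array([c['fx']*p[0]/p[2]+c['cx'],c['fy']*p[1]/p[2]+c['cy']])
def ray(c,uv):
    W=np.array(c['world_to_cam']); R=W[:3,:3]; o=-R.T@W[:3,3]
    d=R.T@np.array([(uv[0]-c['cx'])/c['fx'],(uv[1]-c['cy'])/c['fy'],1]); return o,d/np.linalg.norm(d)
def atz(c,uv,z):
    o,d=ray(c,uv); return o+d*(z-o[2])/d[2]
def tri(obs):
    A=np.zeros((3,3)); b=np.zeros(3)
    for c,uv in obs:
        o,d=ray(c,uv); M=np.eye(3)-np.outer(d,d); A+=M; b+=M@o
    X=np.linalg.solve(A,b); return X,[np.round(project(c,X)-uv,1) for c,uv in obs]
def down(yaw):  # tool down, tool y axis at yaw+90deg
    # R = Rz(yaw) * Rx(pi)
    return np.array([0,np.cos(yaw/2),np.sin(yaw/2),0])
E
python3 - <<'E'
from h import *
s=readout.observe(); print(s['tool_rot'],s['clock'],s['contact_force'])
C={}
for n in ['scene','top']:
    im=viewer.grab_frame(n); save(im,n+'0'); c=viewer.get_calibration(n); C[n]=c
    o,_=ray(c,(320,240)); print(n,o,c['fx'])
    for q in ['pan_grip','pan','hook','platform_top','pointer_tip','marker_mid','scale','stand','board','mug','hammer']:
        r=viewer.spot_point(q,n); print(q,[(np.round(x['location']),round(x['p'],2)) for x in r[:3]])
    for q in ['long1','short1']:
        r=viewer.spot_point(q,n); print(q,[(np.round(x['location']),round(x['p'],2),np.round(atz(c,x['location'],20)[:2])) for x in r])
E
```

```text
[-6.57443357e-04  9.76139385e-01  2.17143845e-01 -1.37339236e-04] 0.0 [0.38098834 0.45949425 0.48018475]
scene [1194.55091698  510.82527858  666.33875625] 533.2700905155131
pan_grip [(array([315., 216.]), 0.94)]
pan [(array([331., 234.]), 0.9), (array([240., 216.]), 0.64), (array([491., 347.]), 0.16)]
hook [(array([318., 223.]), 0.71)]
platform_top [(array([233., 165.]), 0.66), (array([450., 348.]), 0.37), (array([442., 314.]), 0.16)]
pointer_tip [(array([220., 205.]), 0.71)]
marker_mid [(array([226., 220.]), 0.48)]
scale [(array([239., 217.]), 0.81)]
stand [(array([326., 263.]), 0.82)]
board [(array([451., 345.]), 0.79)]
mug [(array([199., 295.]), 0.61), (array([238., 216.]), 0.16)]
hammer [(array([282., 368.]), 0.94), (array([489., 349.]), 0.43)]
long1 [(array([443., 316.]), 0.88, array([489., 188.])), (array([397., 355.]), 0.88, array([628., 184.])), (array([385., 449.]), 0.76, array([787., 278.])), (array([492., 348.]), 0.65, array([502., 293.])), (array([511., 326.]), 0.64, array([428., 290.])), (array([422., 335.]), 0.58, array([559., 188.])), (array([301., 324.]), 0.58, array(
[... 558 characters left out ...]
., 172.]), 0.18)]
stand [(array([345., 262.]), 0.21)]
board [(array([205., 267.]), 0.63)]
mug [(array([393., 173.]), 0.9), (array([228., 256.]), 0.5)]
hammer [(array([288., 168.]), 0.63)]
long1 [(array([180., 289.]), 0.96, array([491., 294.])), (array([298., 206.]), 0.88, array([680.,  24.])), (array([230., 253.]), 0.77, array([573., 181.])), (array([188., 168.]), 0.77, array([773., 280.])), (array([228., 230.]), 0.75, array([625., 185.])), (array([228., 287.]), 0.7, array([494., 185.])), (array([348., 292.]), 0.6, array([482., -91.])), (array([177., 317.]), 0.56, array([427., 299.]))]
short1 [(array([186., 256.]), 0.79, array([565., 281.])), (array([181., 229.]), 0.77, array([628., 293.]))]
```

View pics/scene0.png

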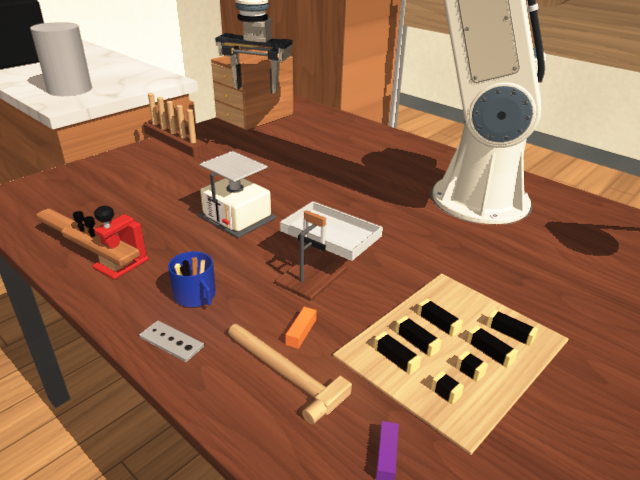

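View pics/top0.png

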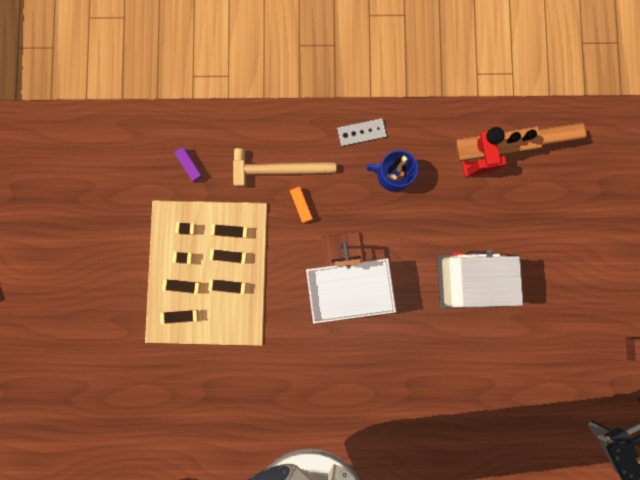

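The pictures show five long and two short blanks on the board. The orange (301,205) and purple (188,165) look-alikes lie off it. The pan hangs at top (350,290), and the scale is at (485,280). Next I measure from both views and from the wrist camera.

Run:
```python
from h import *
C={n:viewer.get_calibration(n) for n in ['scene','top']}
P={}
for q,a,b in [('pan_grip',(315,216),(347,260)),('hook',(318,223),(346,262)),('pan',(331,234),(348,290)),('platform_top',(233,165),(496,280)),('pointer',(220,205),(470,255)),('mug',(199,295),(393,173)),('scale',(239,217),(470,280))]:
    X,e=tri([(C['scene'],np.array(a)),(C['top'],np.array(b))]); print(q,np.round(X),e)
viewer.grab_frame('top')
for q,z in [('pan',97),('platform_top',140)]:
    for m in viewer.masks_of(q,'top')[:2]:
        pts=np.argwhere(m['pixels'])[:,::-1]
        w=np.array([atz(C['top'],p,z)[:2] for p in pts],np.float32)
        print(q,round(m['p'],2),cv2.minAreaRect(w))
# wrist views
for k,(x,y) in enumerate([(560,-100),(480,-330)]):
    for j,dx in enumerate([-60,40]):
        env.reach([x+dx-40,y,380],down(0.0)); env.sleep(0.3)
        c=viewer.get_calibration('wrist'); im=viewer.grab_frame('wrist'); save(im,f'w{k}{j}')
        np.save(f'w{k}{j}.npy',c,allow_pickle=True)
        for q in ['pan_grip','hook','platform_top','pan','pointer_tip','marker_mid','scale']:
            r=viewer.spot_point(q,'wrist'); print(k,j,q,[(np.round(t['location'],1),round(t['p'],2)) for t in r[:2]])
print(readout.observe()['clock'])
a=np.hstack([cv2.imread('pics/w01.png'),cv2.imread('pics/w11.png')]); cv2.imwrite('pics/wc.png',cv2.resize(a,(800,300)))
```

```text
pan_grip [551. -79. 146.] [array([-0.3, -0. ]), array([-0.2,  0.2])]
hook [546. -77. 130.] [array([-1.1, -0.1]), array([-0.8,  0.7])]
pan [489. -88.  74.] [array([0.6, 0.1]), array([ 0.5, -0.4])]
platform_top [ 507. -380.  137.] [array([-1.6, -0.4]), array([-1.3,  1.2])]
pointer [ 564. -357.   64.] [array([0.5, 0.1]), array([ 0.4, -0.3])]
mug [ 756. -197.    7.] [array([-2.6, -0.5]), array([-1.5,  1.6])]
scale [ 506. -373.    2.] [array([-1.3, -0.3]), array([-1. ,  0.9])]
pan 0.75 ((491.6888732910156, -88.74069213867188), (120.33415222167969, 174.3133544921875), 7.242486476898193)
platform_top 0.87 ((512.6717529296875, -370.052734375), (111.48606872558594, 122.28742980957031), 1.619706392288208)
platform_top 0.17 ((560.3447875976562, 163.28147888183594), (75.4769058227539, 21.402511596679688), 83.37469482421875)
0 0 pan_grip [(array([307.4, 136.8]), 0.86)]
0 0 hook [(array([303.6, 137.5]), 0.83)]
0 0 platform_top [(array([550.4, 170.8]), 0.61)]
0 0 pan [(array([317.2, 183.5]), 0.84), (array([105.9, 150.7]), 0.56)]
0 0 pointer_tip [(array([505.9, 119. ]), 0.7)]
0 0 marker_mid [(array(
[... 494 characters left out ...]
 0.42)]
1 0 pan_grip [(array([100.8,  60.4]), 0.72)]
1 0 hook [(array([99. , 62.7]), 0.89)]
1 0 platform_top [(array([361.1, 100.9]), 0.85), (array([102.5,  63.5]), 0.63)]
1 0 pan [(array([350.2, 113.3]), 0.68), (array([143.3, 123.5]), 0.64)]
1 0 pointer_tip []
1 0 marker_mid []
1 0 scale [(array([347. , 114.1]), 0.8)]
1 1 pan_grip [(array([229.9,   1. ]), 0.61), (array([112.6, 155. ]), 0.58)]
1 1 hook [(array([113.9, 152.6]), 0.75)]
1 1 platform_top [(array([356.4, 192.2]), 0.72), (array([113.2, 154.5]), 0.43)]
1 1 pan [(array([149.5, 197.2]), 0.88)]
1 1 pointer_tip [(array([334.1, 134.7]), 0.59)]
1 1 marker_mid [(array([326.9, 141.2]), 0.5)]
1 1 scale [(array([346.5, 181.5]), 0.65)]
8.3667
```

View pics/wc.png

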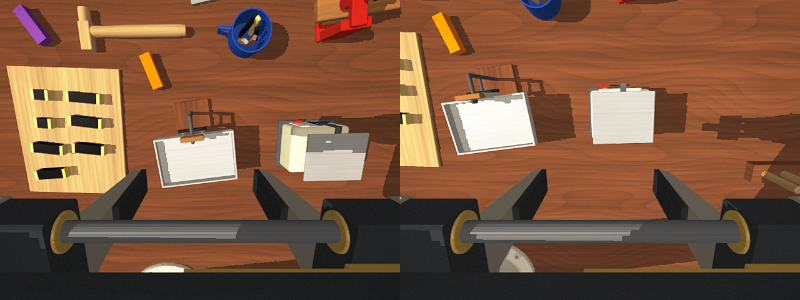

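The wrist view (800 px mosaic) shows the pan with its grip bar and hook at (190,135), and the platform square to the table. The mug and hammer are further out. Next I fuse all views.

Run:
```python
from h import *
C={n:viewer.get_calibration(n) for n in ['scene','top']}
for n in ['00','01','10','11']: C[n]=np.load(f'w{n}.npy',allow_pickle=True).item()
obs={'pan_grip':dict(scene=(315,216),top=(347,260),**{'00':(307.4,136.8),'01':(309.9,220.1),'10':(100.8,60.4),'11':(112.6,155)}),
'pan':dict(scene=(331,234),top=(348,290),**{'00':(317.2,183.5),'01':(315.4,250.3),'10':(143.3,123.5),'11':(149.5,197.2)}),
'hook':dict(scene=(318,223),top=(346,262),**{'00':(303.6,137.5),'01':(304.4,220.9),'10':(99,62.7),'11':(113.9,152.6)}),
'plat':dict(scene=(233,165),top=(496,280),**{'00':(550.4,170.8),'01':(536.9,253.4),'10':(361.1,100.9),'11':(356.4,192.2)}),
'pointer':dict(scene=(220,205),top=(470,255),**{'01':(496.1,195.2),'11':(334.1,134.7)}),
'marker':dict(scene=(226,220),top=(457,251),**{'01':(477.3,192.9),'11':(326.9,141.2)})}
for q,o in obs.items():
    X,e=tri([(C[k],np.array(v)) for k,v in o.items()]); print(q,np.round(X,1),dict(zip(o,[tuple(map(float,z)) for z in e])))
    w=[k for k in o if k[0] in '01']; X,e=tri([(C[k],np.array(o[k])) for k in w]); print('   wrist only',np.round(X,1))
# platform rect from light-grey region around in top & w11
for n,f,uv in [('top','top0',(490,280)),('11','w11',(356,192)),('01','w01',(536,253))]:
    im=cv2.imread(f'pics/{f}.png'); ff=im.copy(); m=np.zeros((482,642),np.uint8)
    cv2.floodFill(ff,m,tuple(uv),(0,0,255),(7,)*3,(7,)*3,cv2.FLOODFILL_MASK_ONLY|(255<<8)|4)
    mm=cv2.morphologyEx(m[1:-1,1:-1],cv2.MORPH_OPEN,np.ones((9,9)))
    w=np.array([atz(C[n],p,140)[:2] for p in np.argwhere(mm)[:,::-1]],np.float32); print(n,len(w),cv2.minAreaRect(w))
```

```text
pan_grip [548.1 -85.  139.8] {'scene': (-1.5, 1.3), 'top': (2.3, 1.7), '00': (-0.4, -0.5), '01': (-1.8, 0.5), '10': (-2.8, 0.3), '11': (-1.1, -1.1)}
   wrist only [547.9 -86.4 138.6]
pan [488.2 -91.3  71.4] {'scene': (-0.4, 0.1), 'top': (2.1, 0.1), '00': (-3.4, -0.5), '01': (-1.1, 1.0), '10': (-0.8, -0.4), '11': (1.8, 0.0)}
   wrist only [488.9 -93.8  76.5]
hook [547.1 -79.4 128.6] {'scene': (-2.1, 0.2), 'top': (0.1, 0.3), '00': (-0.9, -0.0), '01': (-0.4, -1.3), '10': (0.5, 1.4), '11': (-1.4, 2.1)}
   wrist only [547.7 -80.7 130.2]
plat [ 506.5 -376.   138.9] {'scene': (-0.3, -0.6), 'top': (-3.0, 1.4), '00': (1.3, 1.6), '01': (0.9, -1.0), '10': (0.4, 0.5), '11': (1.7, -3.2)}
   wrist only [ 506.  -374.2  140.4]
pointer [ 568.7 -351.6   68.3] {'scene': (0.2, -0.1), 'top': (-1.6, -2.6), '01': (0.8, 1.1), '11': (1.7, 2.9)}
   wrist only [ 571.5 -348.8   71.7]
marker [ 568.8 -338.4   34.1] {'scene': (-0.9, 0.1), 'top': (0.6, 2.1), '01': (-0.5, 0.4), '11': (-1.2, -2.7)}
   wrist only [ 567.  -340.9   28.6]
top 3633 ((507.7308654785156, -352.8554992675781), (156.8529510498047, 96.83440399169922), 89.72413635253906)
11 7955 ((506.8720397949219, -374.13800048828125), (97.89573669433594, 117.60163116455078), 1.3620696067810059)
01 4246 ((490.80535888671875, -373.2867126464844), (118.53507995605469, 64.58319091796875), 89.94441223144531)
```

Run:
```python
from h import *
yaw=np.radians(7.7); ax=np.array([np.cos(yaw),np.sin(yaw),0])
g=np.array([548,-84.5,131.])
gripper_to(80,50)
env.reach(g+[0,0,110],down(yaw)); env.move_straight(g+[0,0,30],vel=120)
print(env.move_straight(g,vel=40,until_force=6))
s=readout.observe(); print(s['position'],s['contact_force'],kin.solve_ik(g,down(yaw)) is not None)
gripper_to(40,50); s=readout.observe(); print('grip',s['opening'],s['grip_force'],s['contact_force'],s['wrist_torque'])
env.move_straight(g+[0,0,15],vel=40); s=readout.observe(); print(s['opening'],s['contact_force'],s['wrist_torque'])
p=g+[0,0,15]-ax*55; print(env.move_straight(p,vel=60,until_force=8))
s=readout.observe(); print(s['position'],s['opening'],s['contact_force'],s['wrist_torque'],s['clock'])
env.move_straight(p+[0,0,85],vel=80)
save(viewer.grab_frame('scene')[100:400,130:530],'held')
c=viewer.get_calibration('scene')
print([ (np.round(t['location']),t['p']) for q in ['pan','pan_grip'] for t in viewer.spot_point(q,'scene')[:1]])
```

```text
False
[548.15282119 -84.53012792 131.13176486] [ 0.69174606  0.23196081 -0.0262332 ] True
grip 47.00705822195687 50.44971514027566 [-0.68955154  0.70133493  1.33428019] [0.09870216 0.04997268 0.01826995]
47.13007619422909 [-1.3909074   0.39963904 -1.3150461 ] [0.01159153 0.21189062 0.00562942]
False
[493.92234284 -91.90136854 146.12618394] 47.150806070539225 [-0.27443027  0.13941036 -1.34069625] [ 0.00312292 -0.15887286 -0.00412435] 13.7583
[(array([350., 180.]), 0.83), (array([333., 161.]), 0.94)]
```

View pics/held.png

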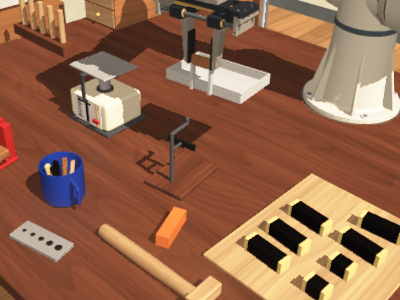

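The pan is off the hook, held level at crop (215,80). Now set it on the platform.

Run:
```python
from h import *
yaw=np.radians(1.3); ax=np.array([np.cos(yaw),np.sin(yaw),0])
t=np.array([507,-374,0])+60*ax
env.move_straight([t[0],t[1],246],vel=120,attitude=down(yaw)); env.sleep(.5)
c={}
obs={'pan':[], 'pan_grip':[]}
for n in ['scene','top']:
    viewer.grab_frame(n)
    for q in obs:
        r=viewer.spot_point(q,n)
        if r: obs[q].append((viewer.get_calibration(n),np.array(r[0]['location']))); print(n,q,r[0])
for q,o in obs.items():
    if len(o)==2: print(q,tri(o))
print(env.move_straight([t[0],t[1],203],vel=40,until_force=3))
print(env.move_straight([t[0],t[1],189],vel=10,until_force=1.0))
s=readout.observe(); print(s['position'],s['contact_force'],s['wrist_torque'])
save(viewer.grab_frame('scene')[60:300,120:440],'set')
```

```text
scene pan {'location': [233.1, 148.8], 'p': 0.77}
scene pan_grip {'location': [207.0, 122.9], 'p': 0.91}
top pan {'location': [497.7, 282.4], 'p': 0.72}
pan (array([ 505.71522323, -370.50177316,  178.41131626]), [array([0.3, 0.1]), array([ 0.2, -0.2])])
False
True
[ 566.78507769 -372.46403488  197.53909459] [ 1.34899679 -0.39688082 -0.67013859] [-0.14207255 -0.06833368  0.08041715]
```

View pics/set.png

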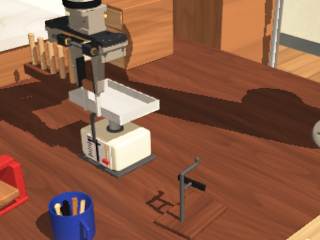

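Run:
```python
from h import *
s=readout.observe(); p=np.array(s['position'])
env.move_straight(p-[0,0,2],vel=10); print(readout.observe()['contact_force'])
gripper_to(80); env.sleep(1.0)
env.move_straight(p+[0,0,60],vel=60)
env.reach([480,-250,380],down(0)); env.sleep(1)
n='wrist'; c=viewer.get_calibration(n); im=viewer.grab_frame(n); save(im,'w2')
r=viewer.masks_of('pan',n)[0]; print(r['p'],r['bbox'])
w=np.array([atz(c,q,157)[:2] for q in np.argwhere(r['pixels'])[:,::-1]],np.float32); print(cv2.minAreaRect(w))
print(viewer.spot_point('pan',n)[:1])
im=viewer.grab_frame('scene'); save(cv2.resize(im[120:260,170:310],(560,560),interpolation=cv2.INTER_CUBIC),'sc2')
for q in ['pan','pointer_tip','marker_mid','pan_grip']: print(q,viewer.spot_point(q,'scene')[:1])
print(readout.observe()['clock'])
```

```text
[ 0.83221655  0.41002263 -1.07710422]
0.69 [376.8, 138.2, 10.8, 2.1]
((564.0028076171875, -316.9616394042969), (10.06434440612793, 1.0672582387924194), 89.95846557617188)
[{'location': [421.0, 189.6], 'p': 0.7}]
pan [{'location': [234.0, 164.7], 'p': 0.68}]
pointer_tip [{'location': [220.4, 205.7], 'p': 0.61}]
marker_mid [{'location': [225.2, 222.4], 'p': 0.55}]
pan_grip [{'location': [211.9, 152.1], 'p': 0.85}]
25.8083
```

View pics/sc2.png

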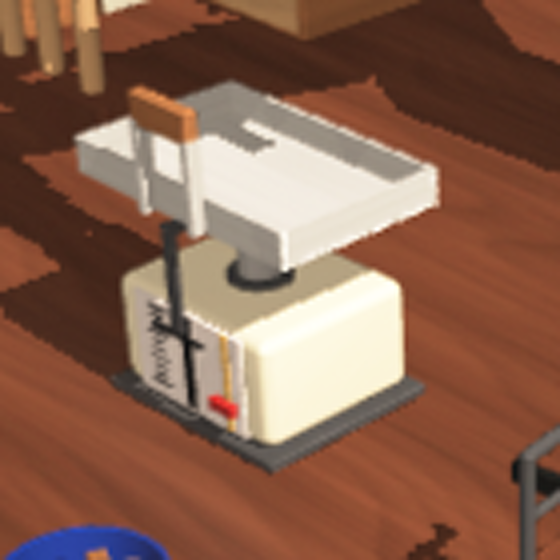

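View pics/w2.png

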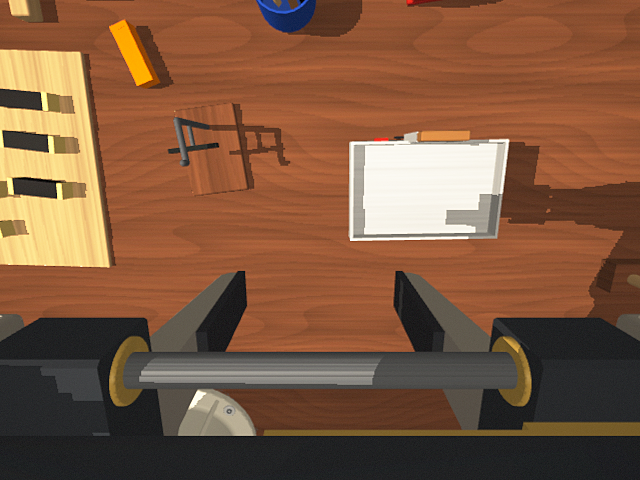

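The pan stands squarely on the platform: in w2 its rim corners are (349,142), (508,140), (497,240) and (350,240). The pointer tip is at crop (200,343), with the marker below it at (225,408). Now the blanks.

```bash
cat >> h.py <<'E'
SX=568.
def gauge(n=2):
    c=viewer.get_calibration('scene'); out={}
    for _ in range(n):
        viewer.grab_frame('scene')
        for q in ['pointer_tip','marker_mid']:
            r=viewer.spot_point(q,'scene')
            if r and r[0]['p']>.3:
                o,d=ray(c,r[0]['location']); P=o+d*(SX-o[0])/d[0]; out.setdefault(q,[]).append(np.round([P[1],P[2],r[0]['p']],1).tolist())
    return out
def blanks(pos=None,z=20.,shift=None):
    """look at the board from two wrist places; returns list (cls,x,y,yaw,z)"""
    res=[]
    for dx in (-15,45):
        env.reach([470+dx,235,330],down(0)); env.sleep(.3)
        c=viewer.get_calibration('wrist'); im=viewer.grab_frame('wrist'); L=[]
        for q in ('long1','short1'):
            for m in viewer.masks_of(q,'wrist'):
                if m['p']<.3: continue
                px=np.argwhere(m['pixels'])[:,::-1].astype(np.float32)
                (u,v),wh,a=cv2.minAreaRect(px)
                bx=cv2.boxPoints(((u,v),wh,a)); w=np.array([atz(c,b,z)[:2] for b in bx])
                e=[w[1]-w[0],w[2]-w[1]]; e=e[0] if np.linalg.norm(e[0])>np.linalg.norm(e[1]) else e[1]
                L.append((q[:-1],c,np.array([u,v]),np.append(w.mean(0),z),np.arctan2(e[1],e[0])%np.pi,np.linalg.norm(e),m['p']))
        res.append((im,L))
    out=[]
    for a in res[1][1]:
        b=min(res[0][1],key=lambda t:np.linalg.norm(t[3]-a[3]) if t[0]==a[0] else 1e9)
        X=tri([(a[1],a[2]),(b[1],b[2])])[0] if np.linalg.norm(a[3]-b[3])<25 else a[3]*np.nan
        out.append((a[0],np.round(a[3]).tolist(),np.round(X).tolist(),round(float(np.degrees(a[4])),1),round(float(a[5])),round(a[6],2)))
    return res[1][0],out
E
python3 - <<'E'
from h import *
env.reach([480,-250,380],down(0)); env.sleep(.3); c=viewer.get_calibration('wrist')
K=[atz(c,u,157)[:2] for u in [(349,142),(508,140),(497,240),(350,240)]]; print(np.round(K),np.mean(K,0))
print(gauge())
im,B=blanks(); save(im,'b0')
for b in B: print(b)
print(readout.observe()['clock'])
E
```

```text
[[ 561. -282.]
 [ 563. -459.]
 [ 448. -462.]
 [ 448. -286.]] [ 505.33037257 -372.07510908]
{'pointer_tip': [[-354.0, 60.8, 0.5], [-355.0, 61.5, 0.5]], 'marker_mid': [[-353.8, 65.0, 0.4], [-349.3, 29.6, 0.6]]}
('long', [623.0, 180.0, 20.0], [623.0, 180.0, 24.0], 85.0, 83, 0.96)
('long', [757.0, 266.0, 20.0], [nan, nan, nan], 34.1, 36, 0.86)
('long', [683.0, 19.0, 20.0], [698.0, -13.0, -49.0], 22.0, 85, 0.85)
('long', [428.0, 295.0, 20.0], [430.0, 294.0, 25.0], 94.2, 83, 0.84)
('long', [497.0, 291.0, 20.0], [497.0, 292.0, 15.0], 83.9, 82, 0.77)
('long', [497.0, 184.0, 20.0], [495.0, 184.0, 12.0], 83.5, 84, 0.74)
('long', [565.0, 183.0, 20.0], [565.0, 183.0, 24.0], 83.1, 82, 0.72)
('short', [562.0, 288.0, 20.0], [563.0, 288.0, 28.0], 87.3, 42, 0.88)
('short', [631.0, 283.0, 20.0], [631.0, 284.0, 19.0], 87.0, 43, 0.87)
29.6833
```

View pics/b0.png

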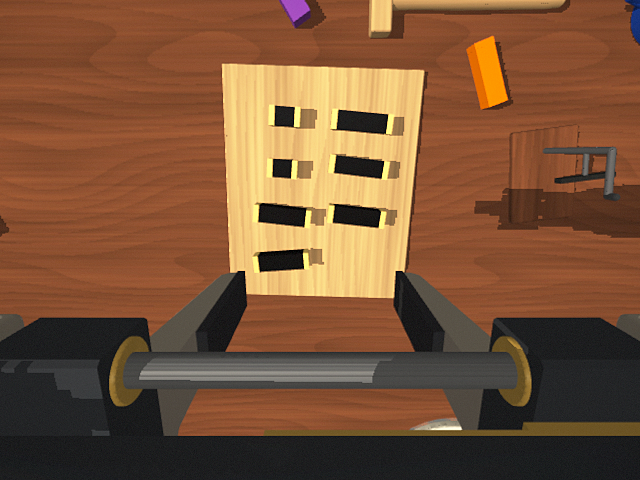

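The board view shows five long blanks (right column at rows 121, 166, 215; left column at 215, 260) and two short ones at (284,116) and (284,168), all lying level near z = 20. Start with the first blank.

```bash
cat >> h.py <<'E'
PAN=np.array([505.,-372.])
def look(cls='long',z=20.):
    env.reach([515,235,330],down(0)); env.sleep(.2)
    c=viewer.get_calibration('wrist'); im=viewer.grab_frame('wrist'); L=[]
    for m in viewer.masks_of(cls+'1','wrist'):
        if m['p']<.3: continue
        bx=cv2.boxPoints(cv2.minAreaRect(np.argwhere(m['pixels'])[:,::-1].astype(np.float32)))
        w=np.array([atz(c,b,z)[:2] for b in bx]); e=max(w[1]-w[0],w[2]-w[1],key=np.linalg.norm); x=w.mean(0)
        if abs(x[0]-560)<165 and abs(x[1]-238)<135: L.append((x,np.arctan2(e[1],e[0])%np.pi,np.linalg.norm(e)))
    return im,L
def pick(near,cls='long'):
    im,L=look(cls); x,yaw,ln=min(L,key=lambda t:np.linalg.norm(t[0]-near)); print('blank',np.round(x),round(np.degrees(yaw)),round(ln))
    assert np.linalg.norm(x-near)<80
    q=down(yaw+np.pi/2); gripper_to(48,25)
    env.reach([*x,90],q); hit=env.move_straight([*x,12],vel=80,until_force=10)
    gripper_to(10,25); env.move_straight([*x,110],vel=200)
    s=readout.observe(); print('pick',hit,s['opening'],s['clock']); return 20<s['opening']<28
def place(dx,dy,travel,layer=0):
    """blank along x in the pan"""
    x=PAN+[dx,dy]; z=140-travel+3+24*layer+4; q=down(np.pi/2)
    env.reach([300+0*x[0],0,330],down(2.)) if False else None
    p=readout.observe()['position']; env.move_straight([p[0],p[1],280],vel=300)
    env.reach([*x,280],q); env.move_straight([*x,z+30],vel=200)
    hit=env.move_straight([*x,z+1],vel=40,until_force=2); print('place',hit,np.round(readout.observe()['position'],1))
    gripper_to(29); env.sleep(.3); p=readout.observe()['position']
    env.move_straight([*x,p[2]+80],vel=120); env.move_straight([*x,300],vel=300)
E
python3 - <<'E'
from h import *
if pick([623,180]):
    place(-3,-48,5)
    env.reach([480,-250,380],down(0)); env.sleep(.6); im=viewer.grab_frame('wrist'); save(im[90:300,300:560],'p1')
    print(gauge(1),readout.observe()['clock'])
E
```

```text
blank [623. 181.] 85 83
pick True 9.859100191969898 35.5083
```

Run:
```python
from h import *
im,L=look(); save(im[40:320,200:460],'b1')
for l in L: print(np.round(l[0]),np.degrees(l[1]),l[2])
print(readout.observe()['contact_force'])
```

```text
[496. 184.] 83.86414470907967 82.89250586459586
[497. 292.] 82.76809797111716 83.7409291835571
[564. 182.] 83.05998757701717 83.28392732070954
[624. 179.] 84.38513621161931 81.50683356076367
[-0.01494845 -0.36874022 -0.03937612]
```

View pics/b1.png

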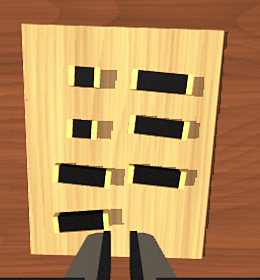

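Nothing moved (all seven blanks still in place). The force stop fired early, likely from the motion's dynamics, so I settle before descending and log the height.

```bash
python3 - <<'E'
s=open('h.py').read()
s=s.replace("env.reach([*x,90],q); hit=env.move_straight([*x,12],vel=80,until_force=10)",
"env.reach([*x,90],q); env.sleep(.2); env.move_straight([*x,40],vel=120); env.sleep(.2); hit=env.move_straight([*x,12],vel=40,until_force=12)\n    print('z',readout.observe()['position'].round(1) if hasattr(readout.observe()['position'],'round') else readout.observe()['position'],readout.observe()['contact_force'])\n    if hit: env.move_straight([*x,110],vel=100); return False")
s=s.replace("    env.reach([300+0*x[0],0,330],down(2.)) if False else None\n","")
open('h.py','w').write(s)
E
cat > run1.py <<'E'
from h import *
if pick([623,180]):
    place(-3,-48,5)
    env.reach([480,-250,380],down(0)); env.sleep(.6); im=viewer.grab_frame('wrist'); save(im[90:300,300:560],'p1')
    print(gauge(1),readout.observe()['clock'])
E
python3 run1.py
```

```text
blank [624. 179.] 85 81
z [624.7 179.6  32.4] [-1.02477616 -1.00742374  6.89188432]
```

The descent met the blank's top because the grasp yaw was 90° wrong: down(yaw) closes across a blank lying along yaw. Fixing that.

```bash
sed -i 's|q=down(yaw+np.pi/2); gripper|q=down(yaw); gripper|; s|q=down(np.pi/2)|q=down(0.)|' h.py; python3 run1.py
```

```text
blank [624. 181.] 84 81
z [623.6 180.9  12.1] [ 0.30224843 -0.0597992   0.35368854]
pick False 23.513638126920632 52.3333
place False [ 502.1 -420.1  143.1]
{'pointer_tip': [[-353.6, 50.0, 0.6]], 'marker_mid': [[-342.4, 24.0, 0.5]]} 60.2083
```

View pics/p1.png

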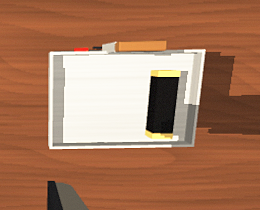

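The blank lies along x at the right of the pan, as intended. Three more go in the same way.

Run:
```python
from h import *
for near,dy,tr,ly in [((564,182),48,13,0),((496,184),0,20,0)]:
    if not pick(near): print('miss'); break
    place(-3,dy,tr,ly)
env.reach([480,-250,380],down(0)); env.sleep(.6); im=viewer.grab_frame('wrist'); save(im[90:300,300:560],'p2')
save(cv2.resize(viewer.grab_frame('scene')[120:260,170:310],(560,560),interpolation=cv2.INTER_CUBIC),'sc3')
print(gauge(1),readout.observe()['clock'])
cv2.imwrite('pics/m3.png',np.hstack([cv2.imread('pics/sc3.png')[:,:520],np.vstack([cv2.imread('pics/p2.png'),np.zeros((350,260,3),np.uint8)])]))
```

```text
blank [565. 183.] 83 83
z [565.  182.8  12. ] [-0.15251087  0.22203739  0.00512036]
pick False 23.759498288474557 67.0917
place False [ 502.1 -324.1  135.1]
blank [496. 185.] 84 84
z [495.9 184.6  12. ] [0.86705178 0.43023484 0.50942391]
pick False 23.5520657937415 80.2
place False [ 502.1 -372.1  128.1]
{'pointer_tip': [[-61.3, 145.6, 0.7]], 'marker_mid': [[-338.4, 24.4, 0.6]]} 87.925
```

View pics/m3.png

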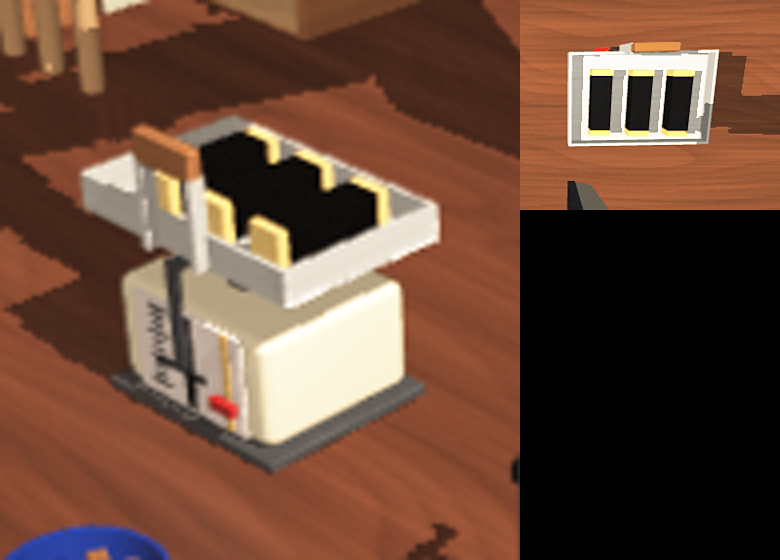

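Three blanks lie neatly in the pan. The pointer's crossbar is at crop (183,372) and the marker at (224,407). I zoom in with a projected scale to read it.

```bash
cat >> h.py <<'E'
def zoomg(name,k=14,u0=198,v0=180,w=56,h=42):
    c=viewer.get_calibration('scene'); im=viewer.grab_frame('scene')
    hsv=cv2.cvtColor(im,cv2.COLOR_RGB2HSV); m=(im[...,0]>150)&(im[...,1]<70)&(im[...,2]<70); m[:v0]=0;m[v0+h+10:]=0;m[:,:u0]=0;m[:,u0+w:]=0
    red=np.argwhere(m)[:,::-1]; print('red',len(red),red.mean(0),red.min(0),red.max(0))
    z=cv2.resize(im[v0:v0+h,u0:u0+w],None,fx=k,fy=k,interpolation=cv2.INTER_CUBIC)
    f=lambda P:tuple(int(t) for t in (project(c,P)+.5-[u0,v0])*k)
    for zz in range(20,80,10): cv2.line(z,f((SX,-356,zz)),f((SX,-332,zz)),(0,255,0) if zz!=30 else (0,0,255),1)
    save(z,name); return red.mean(0),c
E
python3 - <<'E'
from h import *
r,c=zoomg('g3')
for x in (563,568,573):
    o,d=ray(c,r); P=o+d*(x-o[0])/d[0]; print(x,P)
E
```

```text
red 13 [225.61538462 221.        ] [223 219] [228 223]
563 [ 563.         -344.66073939   26.48463664]
568 [ 568.         -337.88784115   31.55037325]
573 [ 573.         -331.11494292   36.61610985]
```

View pics/g3.png

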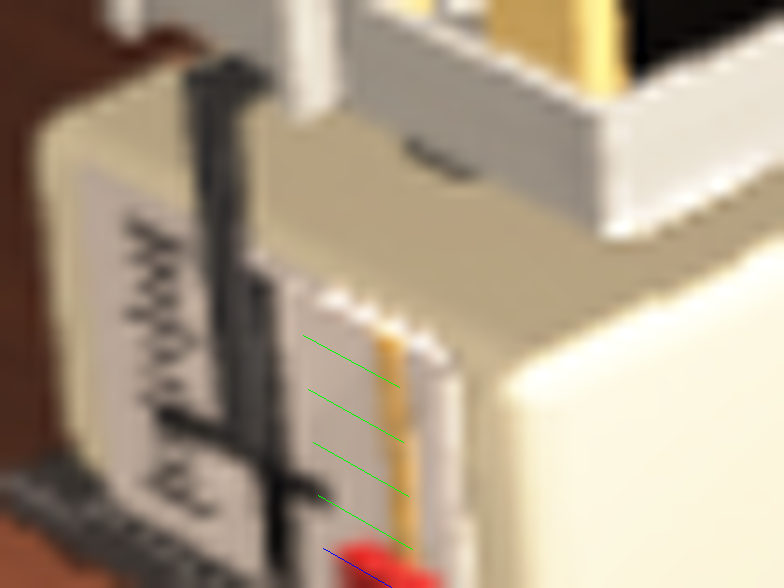

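The crossbar's right tip reads about z = 40 and the marker's middle about 31.5. That leaves roughly 9 mm, so one more long blank, laid on top of the middle one.

Run:
```python
from h import *
if pick((497,292)): place(-3,0,28,1)
env.reach([480,-250,380],down(0)); env.sleep(1); im=viewer.grab_frame('wrist')
zoomg('g4',v0=190); 
g=cv2.imread('pics/g4.png'); g=cv2.resize(g,None,fx=.75,fy=.75); p=cv2.cvtColor(im[90:300,340:540],cv2.COLOR_RGB2BGR)
o=np.zeros((g.shape[0],g.shape[1]+200,3),np.uint8); o[:,:g.shape[1]]=g; o[:210,g.shape[1]:]=p; cv2.imwrite('pics/m4.png',o)
print(readout.observe()['clock'],gauge(1))
```

```text
blank [497. 291.] 83 83
z [496.9 291.5  12.1] [ 0.43679361 -0.0459496   1.02241091]
pick False 23.732944648874035 94.6917
place False [ 502.1 -372.1  144.1]
red 13 [225.61538462 221.        ] [223 219] [228 223]
102.875 {'pointer_tip': [[-356.3, 31.4, 0.7]], 'marker_mid': [[-353.2, 15.5, 0.5]]}
```

View pics/m4.png

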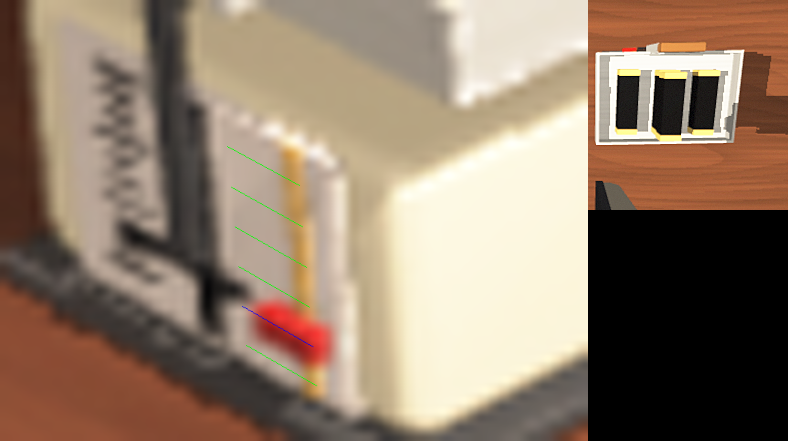

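The fourth blank rests well on the middle one. The pointer is about level with the marker, but depth parallax matters here. I look at the gauge with the tilted wrist camera for a second view.

Run:
```python
from h import *
from scipy.spatial.transform import Rotation as R
env.reach([480,-250,380],down(0))
c=viewer.get_calibration('wrist'); W=np.array(c['world_to_cam']); s=readout.observe()
w,x,y,z=s['tool_rot']; Rt=R.from_quat([x,y,z,w]).as_matrix()
Rc=W[:3,:3].T; o=-Rc@W[:3,3]; tc=Rt.T@(o-s['position']); Rtc=Rt.T@Rc; np.savez('tc.npz',tc=tc,Rtc=Rtc)
print('cam in tool',np.round(tc),np.round(Rtc,2).tolist())
G=np.array([568,-345,35.]); best=[]
for el in range(20,70,5):
  for az in (-40,-20,0,20,40):
    for dist in (200,250,300,350):
      v=np.array([np.cos(np.radians(el))*np.cos(np.radians(az)),np.cos(np.radians(el))*np.sin(np.radians(az)),np.sin(np.radians(el))])
      co=G+v*dist; f=-v
      for roll in range(0,360,30):
        x0=np.cross(f,[0,0,1]);x0/=np.linalg.norm(x0);y0=np.cross(f,x0)
        Rcam=np.column_stack([x0,y0,f])@R.from_euler('z',roll,degrees=True).as_matrix()
        Rtool=Rcam@Rtc.T; p=co-Rtool@tc
        if p[2]<180 or (np.hypot(p[0]-756,p[1]+197)<150): continue
        q=R.from_matrix(Rtool).as_quat(); q=np.array([q[3],*q[:3]])
        j=kin.solve_ik(p,q)
        if j is not None: best.append((el,az,dist,roll,np.round(p),q,np.round(j,2)))
best.sort(key=lambda b:b[0]); print(len(best))
for b in best[:12]: print(b[0:5],b[6])
import pickle; pickle.dump(best,open('best.pkl','wb'))
```

```text
cam in tool [  72.   -0. -170.] [[-0.0, -0.97, -0.25], [1.0, -0.0, -0.0], [0.0, -0.25, 0.97]]
92
(50, -40, 350, 180, array([ 635., -402.,  180.])) [-0.59  0.86  0.91  0.05  1.8   1.68]
(50, -20, 350, 180, array([ 650., -376.,  180.])) [-0.5   0.86  0.92 -0.06  1.8   1.42]
(50, 0, 350, 180, array([ 656., -346.,  180.])) [-0.41  0.82  1.   -0.17  1.73  1.17]
(50, 20, 350, 180, array([ 651., -316.,  180.])) [-0.32  0.74  1.14 -0.27  1.61  0.94]
(50, 40, 350, 180, array([ 636., -289.,  180.])) [-0.25  0.65  1.32 -0.36  1.46  0.71]
(55, -40, 350, 150, array([ 619., -405.,  185.])) [-0.65  0.79  1.02  0.15  1.7   1.12]
(55, -40, 350, 180, array([ 625., -394.,  187.])) [-0.58  0.77  1.04  0.04  1.68  1.68]
(55, -40, 350, 210, array([ 635., -385.,  185.])) [-0.52  0.82  0.98 -0.06  1.75  2.24]
(55, -20, 350, 150, array([ 637., -384.,  185.])) [-0.57  0.82  0.97  0.04  1.75  0.87]
(55, -20, 350, 180, array([ 638., -371.,  187.])) [-0.5   0.77  1.05 -0.05  1.67  1.42]
(55, -20, 350, 210, array([ 645., -360.,  185.])) [-0.43  0.79  1.04 -0.16  1.69  1.98]
(55, 0, 350, 150, array([ 646., -358.,  185.])) [-0.48  0.81  0.99 -0.06  1.74  0.61]
```

Run:
```python
from h import *
import pickle
best=pickle.load(open('best.pkl','rb')); ims=[]
for az in (0,40):
    b=[b for b in best if b[:4]==(50,az,350,180)][0]; p,q=b[4],b[5]
    if az==0:
        up=p+[10,0,130]
        while kin.solve_ik(up,q) is None: up-=[5,0,10]
        print(up); env.reach(up,q)
    env.move_straight(p,vel=120,attitude=q); env.sleep(.5)
    c=viewer.get_calibration('wrist'); im=viewer.grab_frame('wrist'); save(im,f'gw{az}'); np.save(f'gw{az}.npy',c,allow_pickle=True)
    for qn in ('pointer_tip','marker_mid','platform_top'): print(az,qn,[(t['location'],round(t['p'],2)) for t in viewer.spot_point(qn,'wrist')[:2]])
    u,v=project(c,(568,-345,35)).astype(int); print(u,v,c['fx'])
    z=im[v-60:v+60,u-60:u+60]; z=cv2.flip(z,-1); ims.append(cv2.resize(z,(400,400),interpolation=cv2.INTER_CUBIC)); print('origin',u-60,v-60)
save(np.hstack(ims),'gw')
env.move_straight(p+[30,0,120],vel=120); print(readout.observe()['clock'])
```

```text
[ 666. -346.  310.]
0 pointer_tip [([325.7, 240.0], 0.63)]
0 marker_mid [([312.9, 238.4], 0.66)]
0 platform_top []
319 240 338.5251266022057
origin 259 180
40 pointer_tip [([326.3, 241.5], 0.92)]
40 marker_mid [([316.1, 236.1], 0.59)]
40 platform_top [([51.7, 127.8], 0.73)]
319 240 338.5251266022057
origin 259 180
108.85
```

View pics/gw.png

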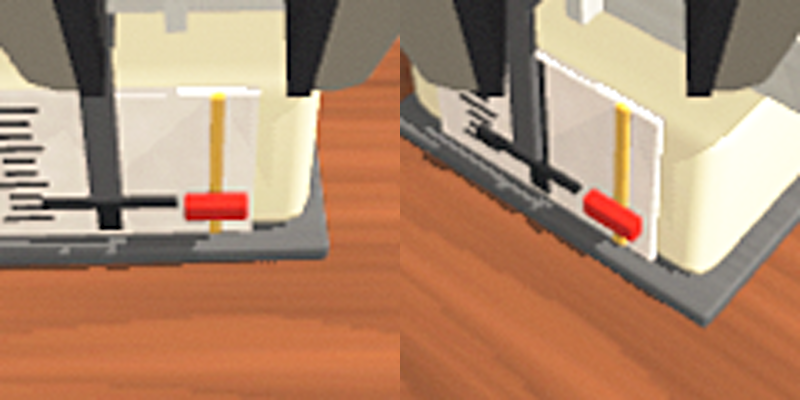

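The gauge views clearly show the crossbar just above, or at the top of, the red block (left view: bar row 202, red 194–219). Triangulate the bar's tip and the block's lower corners.

Run:
```python
from h import *
C={a:np.load(f'gw{a}.npy',allow_pickle=True).item() for a in (0,40)}
S=viewer.get_calibration('scene')
f=lambda a,b:np.array([259+119-(a/3.3333-.5),180+119-(b/3.3333-.5)])
for n,a,b in [('tip',(177,201),(179,188)),('bar left',(43,204),(72,124)),('mk BL',(186,219),(185,209)),('mk BR',(247,219),(236,240)),('mk TLfront',(186,204),(186,196)),('plate TR',(257,91),(262,123)),('plate BR',(250,232),(256,261))]:
    X,e=tri([(C[0],f(*a)),(C[40],f(*b))]); print(n,np.round(X,1),[z.tolist() for z in e],np.round(project(S,X),1))
# red / orange precise masks, split by brightness
for a in (0,40):
    im=cv2.imread(f'pics/gw{a}.png')[180:300,259:379][::-1,::-1].astype(int)
    m=(im[...,2]>120)&(im[...,1]<70)&(im[...,0]<70)
    r=np.argwhere(m); print(a,r.min(0),r.max(0))
    for col in ((62,66,70) if a==0 else (57,62,67)):
        print(col,[tuple(int(t) for t in im[k,col][::-1]) for k in range(50,75)])
    if a==0: print('bar',[int(im[k,40].sum()/3) for k in range(52,70)],[int(im[k,25].sum()/3) for k in range(52,70)])
```

```text
tip [ 569.4 -351.2   35. ] [[0.1, 0.2], [0.1, -0.2]] [221.3 217.8]
bar left [ 574.9 -391.7   40.6] [[0.1, 0.5], [0.1, -0.5]] [208.1 210.2]
mk BL [ 569.9 -348.5   27. ] [[0.1, 0.4], [0.1, -0.4]] [222.2 221.3]
mk BR [ 568.2 -329.2   25. ] [[0.1, 0.5], [0.1, -0.5]] [228.2 224.9]
mk TLfront [ 569.3 -348.4   33.3] [[0.0, 0.1], [0.0, -0.1]] [222.2 218.9]
plate TR [ 560.3 -327.6   73.2] [[-0.0, -0.1], [-0.0, 0.1]] [229.9 205.4]
plate BR [ 559.3 -327.3    6.9] [[0.1, 0.4], [0.1, -0.4]] [232.4 230.5]
0 [58 56] [65 73]
62 [(224, 205, 185), (221, 202, 183), (222, 203, 183), (223, 205, 184), (223, 204, 182), (220, 201, 181), (218, 207, 187), (201, 146, 132), (255, 71, 61), (255, 52, 40), (255, 57, 45), (255, 68, 51), (230, 41, 34), (181, 38, 32), (184, 39, 28), (174, 16, 14), (216, 195, 174), (225, 210, 186), (228, 208, 187), (182, 164, 141), (113, 109, 101), (92, 91, 87), (132, 129, 124), (141, 138, 133), (142, 140, 133)]
66 [(213, 169, 108), (214, 170, 106), (214, 169, 106), (218, 177, 127), (217, 176, 128), (218, 180, 131), (215, 187, 135), (217, 137, 97), (255, 69, 51), (255, 54, 40), (255, 
[... 1345 characters left out ...]
207, 197, 183), (206, 203, 189), (200, 192, 181), (255, 107, 99), (255, 48, 39), (254, 54, 41), (255, 58, 43), (255, 56, 42), (240, 48, 37), (178, 37, 37), (165, 31, 26), (160, 16, 9), (185, 126, 115), (219, 208, 192), (164, 160, 152), (82, 83, 83), (106, 107, 106), (137, 134, 129), (138, 135, 129)]
67 [(241, 189, 67), (237, 186, 76), (235, 187, 82), (235, 187, 80), (244, 200, 84), (245, 203, 85), (246, 203, 87), (247, 205, 89), (246, 201, 84), (244, 202, 95), (238, 202, 97), (236, 200, 102), (255, 112, 68), (255, 47, 34), (254, 52, 38), (255, 60, 46), (255, 61, 42), (243, 48, 38), (176, 36, 35), (163, 32, 29), (156, 23, 26), (235, 146, 56), (255, 237, 117), (222, 185, 129), (126, 120, 113)]
```

The bar tip is about z = 34–35 and the marker's middle about 30–31, so it reads roughly 2–4.5 mm light. A short blank (3.9 mm) centres it; I lay it on top of an outer blank.

Run:
```python
from h import *
import pickle
env.reach([480,-250,380],down(0))
if pick((631,284),'short'): place(-3,48,36,1)
best=pickle.load(open('best.pkl','rb'))
b=[b for b in best if b[:4]==(50,0,350,180)][0]; p,q=b[4],b[5]
env.reach([480,-250,380],down(0)); env.sleep(.3); w=viewer.grab_frame('wrist')[90:300,340:540]
env.reach([666,-346,310],q); env.move_straight(p,vel=120,attitude=q); env.sleep(.5)
im=viewer.grab_frame('wrist'); z=cv2.flip(im[180:300,259:379],-1); g=z.astype(int)
print('bar40',[int(g[k,40].sum()/3) for k in range(55,75)]); print('bar25',[int(g[k,25].sum()/3) for k in range(55,75)]); print('red66',[int(g[k,64,1]) for k in range(55,75)])
o=np.zeros((400,600,3),np.uint8); o[:,:400]=cv2.resize(z,(400,400),interpolation=cv2.INTER_CUBIC); o[:210,400:]=w; save(o,'g5')
env.move_straight(p+[30,0,120],vel=120); print(readout.observe()['clock'])
```

```text
blank [630. 283.] 90 41
z [630.6 283.4  12.1] [-0.45592645 -0.19308792  0.33082505]
pick False 24.153376162797493 116.6
place False [ 502.1 -324.1  136.1]
bar40 [209, 210, 210, 210, 219, 196, 92, 42, 21, 100, 204, 211, 212, 220, 197, 109, 74, 82, 82, 86]
bar25 [214, 224, 227, 227, 226, 235, 121, 39, 29, 55, 209, 220, 212, 214, 226, 143, 78, 72, 134, 135]
red66 [158, 166, 122, 64, 54, 61, 64, 42, 37, 40, 22, 147, 156, 159, 146, 134, 137, 134, 134, 137]
127.7167
```

View pics/g5.png

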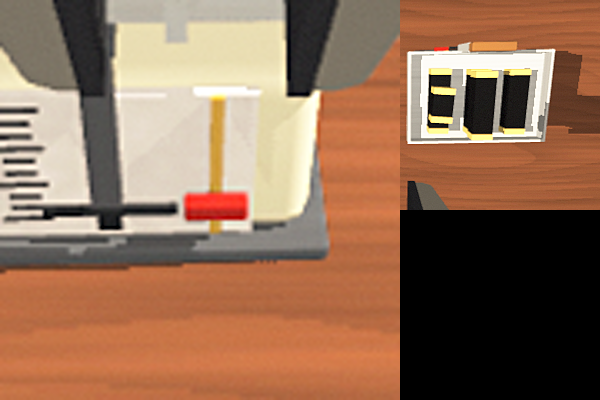

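The bar now sits level with the middle of the red block (row 209 against red 194–219), and the short blank rests on the left blank. A last check of the surplus blanks on the board, then hand in.

Run:
```python
from h import *
env.reach([480,-250,380],down(0))
ok=1
for k in ('long','short'):
    L=look(k)[1]; print(k,[np.round(l[0]).tolist() for l in L])
    ok&=len(L)>=1
print(gauge(1))
if ok: env.sleep(.5); print(readout.observe()['clock'],env.finish_job())
```

```text
long [[410.0, 324.0]]
short [[562.0, 289.0], [409.0, 325.0]]
{'pointer_tip': [[-356.0, 30.5, 0.5]], 'marker_mid': [[-341.7, 23.8, 0.5]]}
the job is handed in; nothing more can be done
131.975 None
```

I handed the job in at 132 s; `finish_job` gave no verdict. The pan is on the platform with four long blanks and one short one, and the pointer reads about 0–2 mm above the marker's middle (limit ±4 mm). One long and one short blank are left on the board; the long one had been knocked a few centimetres but is still on it.

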